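# Rinse a cup on the counter-top cup rinser

### The arm

A 6-joint arm with a two-finger parallel gripper is mounted at the origin on the work surface; the furniture and walls round the work are solid. World frame = base frame: x ahead of the robot, y to its left, z up, the work surface at z = 0. Lengths are in mm, angles in rad, forces in N, time in s.
With the tool pointing down it reaches from about 350 to 875 mm from the base axis. Payload 4.2 kg.
Tool frame: the origin (TCP) lies where the fingers leave the gripper's body, on its centre line; the fingertips stand 73 mm ahead of it and the grasp point (between the pads) lies 54 mm ahead of it; z points along the fingers, y is the direction in which the jaws open and shut (so a half turn about z gives the same grasp; the last joint's range is limited). The gripper opens to 85 mm and grips with 20 to 120 N. Pads are 22 mm wide; open, the fingers measure 114 mm over their backs; the gripper's body (76 mm by 85 mm) begins 54 mm behind the grasp point. The pads swing forward as they close: fully open they stand 13 mm farther back than shut.
Start: joints at [-0.968, 0.385, 0.008, 0, -1.194, -0.259], TCP at [210.682, -588.398, 303.912] pointing down, gripper open.
Joint ranges: [-3.14, 3.14], [-1.21, 2.06], [-1.07, 1.41], [-3.16, 2.05], [-2.99, -0.16], [-3.1, 3.1]. Speed limits (rad/s): [2.79, 2.79, 3.14, 3.14, 3.14, 3.14].

### API

Orientations are given as a unit quaternion [x, y, z, w].
In Python, from bench import arm gives the robot as it stands.
- The arm moves only by the tool apply_moves, never from a script. Its argument "increments" is a list that holds one entry, the list of rows, each a list of 7 numbers: the shift along the tool's x, y, z scaled (see below), then the turn, a rotation vector about the tool's x, y, z scaled (see below), then the gripper's target within -1 to 1 (fully open at 1, half-way at 0, shut at -1). A call has 1 to 10 rows; each row is the pose to reach, as a shift and turn from the pose commanded when the call began, along the tool's axes at that moment; what a row does not reach only later rows make up. The controller multiplies each number of a shift by 100 mm and each number of a turn by 0.5 rad. A row lasts 1/10 s, in which the tool goes at most 50 mm and 8.59 degrees, less where a joint would pass 70% of its speed; a pose out of reach is approached as far as the arm can. A call with a number of a shift or a turn outside -1 to 1 is refused whole. A call with a gripper value outside its range is refused whole. The fingers move at their own pace and stop on an object; the grip force is fixed at half the most. Time passes only in rows, so rows that repeat a pose let the fingers close. It gives the time, the measured TCP pose, the force and the opening at its end, in the units of the state.
- arm.read_state(): the state, without advancing time (a new reading comes with each control period).
- arm.get_image(name): name is "scene" or "side" or "wrist"; returns a dict with "img" (384x512x3 uint8, red, green, blue), "fx", "fy", "cx", "cy" (pixels), "pose" (4x4, takes a point from camera to world coordinates). Camera axes: x right, y up, looking along -z (the intrinsics and any distortion apply to the point x, -y, -z); pixel columns grow to the right and rows downward; lengths in mm; the calibration is good to about 2 mm. A picture is of the moment at which its call begins. There is no depth.
- arm.job_done(): hands the job in, once; it reports no verdict.
Trained networks look in a picture, given as the dict that the camera call returned (one of the last four; its "shot" number tells which), for a name from the list of things; names that differ only in an ending like _2 or _b are one class to them, and where a whole thing is asked for, a point or a joint stands for the part that bears it (a point fixed in the world has none). Each returns a list of dicts, best first, with "conf" (0 to 1); they miss things now and then, are a little off and sometimes report something else, mostly with a low value. They report only what shows in the picture. A call takes as long as a camera call.
- arm.outline_of(label, picture): "pixels" (384x512 bool, what is visible of it) and "box" ([centre column, centre row, width, height] in pixels, round what is visible of it).
- arm.mark_of(label, picture): "at" ([column, row] in pixels: a listed point, or the origin of a listed thing).
The state is a dict: "clock": time; "joints": joint angles; "joint_vel": joint speeds; "joint_efforts": joint torques, N m; "position": TCP position; "ee_rot": TCP orientation; "contact_force": force on the tool from outside, world axes, zero at the start; "wrist_torque": the same for the moment, N m; "gripper_width": finger opening in mm.
Only numpy, scipy, OpenCV 4.12 (cv2) and the standard library are available. Lean on these libraries where they do the work, as an engineer would, in place of code of your own. Each camera call takes 0.05 s, during which the arm holds its last target.

### The job

Rinse the steel cup on the cup rinser: first turn the blue lever of the rinser's water valve fully open (in line with the pipe), then take the cup, which stands mouth down on the green draining mat, and set it mouth down in the black ring cradle of the rinser. Press the cup gently down against the spring, close to the bottom of the cradle's travel, and hold it there for at least three seconds; the program finishes while the cup is still being held pressed down, with the valve left open and the other things on the table left where they stand.

Things in the scene. Friction and masses are not known exactly. Their poses are not given: they have to be found in the camera images.
- cup_centre (a point): Centre (half-way up) of the steel cup: round, tapered, hollow, 102 mm high, about 0.07 kg, standing mouth down. Its mouth (lower end, 51 mm below this point) is 76 mm across, its closed base (upper end, 51 mm above) 56 mm; 30 mm below the upper end it is about 60 mm across, here 65 mm. The z axis runs from base to mouth, so it points down.
- cradle_seat (a point): Centre of the rinser's black ring cradle, in the plane where the cup's rim rests, 56 mm above the table at rest; moves with the cradle. The ring is a funnel, 101 mm over its top edge, inside 95 mm wide there (14 mm above the seat), 83 mm at the seat. A nozzle 27 mm across rises 9 mm in the middle. Below is a steel drip tray 150x150x30 mm. z up; y along the pipe from tray to valve.
- cradle (a joint): How far the sprung cradle is pressed down, in m: 0 at rest (up), 0.018 at the bottom stop. The spring pushes back with about 4 N at first, 12 N at the bottom, and lifts the cradle when let go. Properly pressed is 0.012 or more.
- valve_grip (a point): Middle of the blue sleeve of the valve lever, 65 mm from its pivot, 50 mm above the table; moves with the lever. The sleeve is 58 mm long (along the lever), 14 mm wide and 14 mm high; its underside is 43 mm above the table. The x axis points along the lever towards the pivot.
- valve_pivot (a point): The lever's vertical pivot axis, 50 mm above the table, on the pipe 150 mm from the cradle's axis, on the robot's left of the drip tray (75 mm beyond the tray's edge). The brass valve body below it reaches up to 46 mm, within 21 mm of the pivot along the pipe.
- valve (a joint): Angle of the valve lever in rad: 0 closed (lever across the pipe, pointing to the robot), 1.57 fully open at its stop (lever along the pipe, pointing away from the drip tray). It opens clockwise seen from above, stays where it is left, and takes about 1 to 2 N at the sleeve. It may start slightly off 0.
- drain_mat: Green ribbed draining mat, 170 x 150 mm, 4 mm thick, fixed; origin at the centre of its underside. The cup stands on it.
- salt: Bystander: salt shaker with steel cap, 44 mm across, 90 mm high, at the back of the table; origin at the centre of its underside.
- box_green: Bystander: small food box with a green lid, 69 x 103 x 48 mm, at the back of the table; origin at the centre of its underside.
- timer: Bystander: round white wind-up kitchen timer, 63 mm across, 56 mm high, in front of the rinser; origin at the centre of its underside.

How it is judged (in metres and radians):
On the way, in this order (a step that is already met when the one before it is completed fails the run):
1. the valve lever is fully open, with the cradle still up (value of joint valve above 1.4 rad and value of joint cradle below 0.003 m), for 0.2 s.
2. the cup, mouth down in the ring cradle, is held pressed down for the rinse (value of joint cradle above 0.012 m and horizontal distance between cup_centre and cradle_seat below 0.006 m and angle between cup_centre's own z axis and vertical above 3.03 rad and z of cup_centre in the frame of cradle_seat below 0.055 m and value of joint valve above 1.4 rad), for 2.5 s.
At the end, for the whole second after the job is handed in: The fingers still hold the cup at rest, pressed down in the cradle with over 4 N: cradle at least 12 of 18 mm down, cup mouth down within 6 degrees, centred within 6 mm, rim within 4 mm of the seat, robot not touching the cradle itself; valve lever open to 1.4 rad or more (all of step 2 and contact force between cup and cradle above 4 N and contact force between the fingers and cup above 2 N and contact force between the arm and cradle below 0.5 N and linear speed of cup below 0.02 m/s); the arm keeps its last pose, push and grip.
It fails at once if the cup is forced down on the cradle with more than 40 N (contact force between cup and cradle above 40 N).
It fails at once if a bystander is pushed out of its place by more than 20 mm (distance of any of salt, box_green, timer from where it was at the start of the episode above 0.02 m).
It also fails if it takes over 67 s, if anything falls off the work surface, if the arm or the gripper's body presses on something with over 40 N, if the wrist force passes 120 N, or if a joint passes its speed limit or range.

## Working session

There is one attempt and no reset: what is moved stays moved. The work goes in short steps, Python scripts to look and compute and a tool call to move; the robot and the scene stay as the last step left them, time stands still between calls to the robot, and variables do not carry over. Pictures are saved under pics/ and viewed, and the job is handed in when it is done.

Besides the shell and the picture viewer there is one more tool, called in YAML: its name, and indented under it one key for each argument. apply_moves: Moves the arm, as the interface text tells. Shifts and turns lie within -1 to 1; 1 stands for 100 mm of shift or 0.5 rad of turn. Its arguments: {"type":"object","properties":{"increments":{"type":"array"}},"required":["increments"]}

```bash
ls; mkdir -p pics; cat > h.py <<'E'
import numpy as np, cv2
from bench import arm
def save(p,n): cv2.imwrite(f'pics/{n}.png', cv2.cvtColor(p['img'],cv2.COLOR_RGB2BGR))
def ray(p,px):
    d=np.array([(px[0]-p['cx'])/p['fx'],-(px[1]-p['cy'])/p['fy'],-1.]);T=np.array(p['pose'])
    return T[:3,3],T[:3,:3]@d
def onz(p,px,z):
    o,d=ray(p,px);return o+d*(z-o[2])/d[2]
def proj(p,X):
    T=np.array(p['pose']);c=T[:3,:3].T@(np.array(X)-T[:3,3]);return [p['cx']+p['fx']*c[0]/-c[2],p['cy']-p['fy']*c[1]/-c[2]]
def tri(l):
    A=np.zeros((3,3));b=np.zeros(3)
    for o,d in l:
        d=d/np.linalg.norm(d);M=np.eye(3)-np.outer(d,d);A+=M;b+=M@o
    return np.linalg.solve(A,b)
E
python3 - <<'E'
from h import *
s=arm.read_state()
print(s['clock'],s['position'],s['ee_rot'],s['gripper_width'])
P={n:arm.get_image(n) for n in('scene','side','wrist')}
for n,p in P.items():
    save(p,n+'0');print(n,{k:v for k,v in p.items() if k not in('img','pose')},np.round(p['pose'],3).tolist())
zs=dict(cup_centre=55,cradle_seat=56,valve_grip=50,valve_pivot=50,timer=0,salt=0,box_green=0)
for l in zs:
    rs=[]
    for n,p in P.items():
        m=arm.mark_of(l,p)
        if m: print(l,n,round(m[0]['conf'],2),np.round(m[0]['at']),np.round(onz(p,m[0]['at'],zs[l])))
        if m and m[0]['conf']>.4: rs.append(ray(p,m[0]['at']))
    if len(rs)>1:print('  tri',np.round(tri(rs),1))
E
```

```text
pics
0.0 [ 210.54218852 -588.00354703  302.82036949] [-1.70945781e-01  9.85279828e-01  1.07273323e-03 -2.24232272e-04] 85.65067609436173
scene {'fx': 352.2046201015202, 'fy': 352.2046201015202, 'cx': 252.53972504133054, 'cy': 192.25057245676354, 'shot': 1} [[0.543, 0.425, -0.725, -115.819], [-0.84, 0.261, -0.476, -536.962], [-0.013, 0.867, 0.499, 496.417], [0.0, 0.0, 0.0, 1.0]]
side {'fx': 349.18082105080975, 'fy': 349.18082105080975, 'cx': 255.8783066175133, 'cy': 196.11688652850958, 'shot': 2} [[0.998, 0.012, -0.058, 439.002], [-0.056, 0.508, -0.859, -853.41], [0.019, 0.861, 0.508, 498.882], [0.0, 0.0, 0.0, 1.0]]
wrist {'fx': 285.63051321099863, 'fy': 285.63051321099863, 'cx': 255.0922088477821, 'cy': 196.62928333719847, 'shot': 3} [[-0.336, -0.909, -0.245, 149.697], [0.942, -0.324, -0.089, -610.14], [0.001, -0.261, 0.965, 373.361], [0.0, 0.0, 0.0, 1.0]]
cup_centre scene 0.96 [325. 224.] [ 492. -324.   55.]
cup_centre side 0.8 [264. 252.] [ 494. -321.   55.]
  tri [ 493.2 -322.8   55.3]
cradle_seat scene 0.77 [240. 183.] [547. -62.  56.]
cradle_seat side 0.86 [278. 189.] [547. -70.  56.]
  tri [548.8 -61.3  53. ]
valve_grip scene 0.61 [177. 186.] [456.  76.  50.]
valve_grip side 0.59 [243. 167.] [461.  77.  50.]
  tri [461.4  81.6  46.9]
valve_pivot scene 0.63 [191. 177.] [515.  80.  50.]
timer scene 0.76 [243. 257.] [ 361. -197.    0.]
timer side 0.75 [241. 163.] [458. 213.   0.]
  tri [ 398.7 -173.9   90.8]
salt scene 0.92 [318. 205.] [ 639. -248.   -0.]
salt side 0.69 [278. 189.] [562.  33.   0.]
  tri [ 503.  -288.9  135.7]
box_green scene 0.57 [354. 224.] [ 604. -356.    0.]
box_green side 0.61 [327. 282.] [ 618. -349.   -0.]
  tri [ 617.5 -350.5   -4.7]
```

View pics/scene0.png

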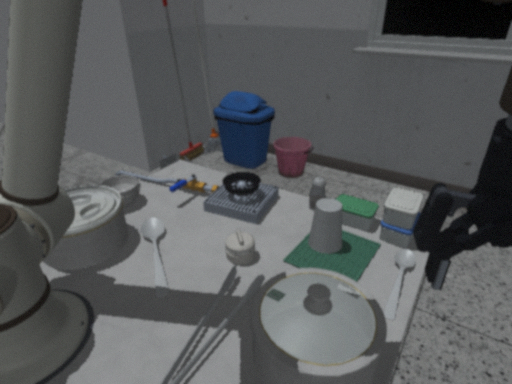

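View pics/side0.png

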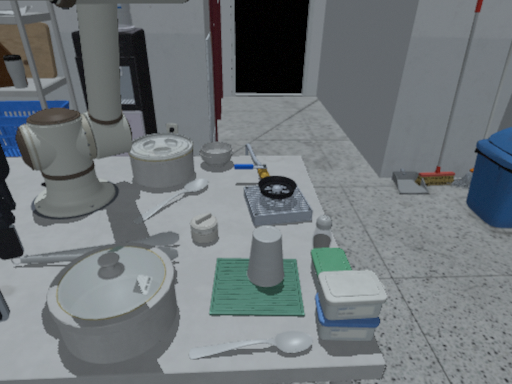

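View pics/wrist0.png

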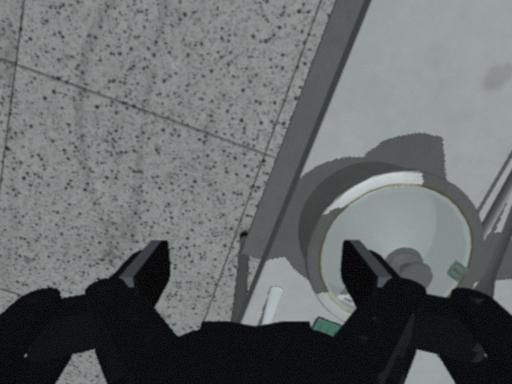

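The scene view shows the cup at (325,224), the cradle at (240,183), the blue sleeve at (180,185) and the timer at (240,247). In the side view the sleeve is at (243,167) and the brass valve at (263,175). I'll move the wrist camera over the rinser.

apply_moves:
  increments:
    - [[-0.3,0.33,0,0,0,0,-1],[-0.6,0.66,0,0,0,0,-1],[-0.93,1.0,0,0,0,0,-1],[-0.93,1.0,0,0,0,0,-1]]

```text
clock: 1.6
position: [265.7, -459.2, 304.5]
ee_rot: [-0.173, 0.985, 0.0, 0.0]
contact_force: [-0.3, -0.2, 0.4]
gripper_width: 28.3
```

apply_moves:
  increments:
    - [[-0.3,0.33,0,0,0,0,-1],[-0.6,0.66,0,0,0,0,-1],[-0.93,1.0,0,0,0,0,-1],[-0.93,1.0,0,0,0,0,-1]]

```text
clock: 2.0
position: [319.8, -334.3, 304.5]
ee_rot: [-0.174, 0.985, -0.0, 0.001]
contact_force: [0.4, -0.4, -0.2]
gripper_width: -0.1
```

apply_moves:
  increments:
    - [[-0.3,0.33,0,0,0,0,-1],[-0.6,0.66,0,0,0,0,-1],[-0.93,1.0,0,0,0,0,-1],[-0.93,1.0,0,0,0,0,-1]]

```text
clock: 2.4
position: [374.2, -209.1, 304.5]
ee_rot: [-0.174, 0.985, -0.0, 0.001]
contact_force: [0.2, -0.3, 0.5]
gripper_width: 0.1
```

apply_moves:
  increments:
    - [[-0.3,0.33,0,0,0,0,-1],[-0.6,0.66,0,0,0,0,-1],[-0.93,1.0,0,0,0,0,-1],[-0.93,1.0,0,0,0,0,-1]]

```text
clock: 2.8
position: [428.4, -83.9, 304.3]
ee_rot: [-0.174, 0.985, -0.0, 0.001]
contact_force: [-0.1, 0.6, 0.7]
gripper_width: 0.4
```

```bash
python3 - <<'E'
from h import *
s=arm.read_state()
print(s['clock'],s['position'],s['joints'])
P={n:arm.get_image(n) for n in('wrist','scene')}
for n,p in P.items(): save(p,n+'1')
zs=dict(cradle_seat=56,valve_grip=50,valve_pivot=50)
for l in zs:
    for n,p in P.items():
        m=arm.mark_of(l,p)
        if m: print(l,n,round(m[0]['conf'],2),np.round(m[0]['at']),np.round(onz(p,m[0]['at'],zs[l]),1))
E
```

```text
2.8 [428.40757528 -83.86965281 304.28777806] [ 1.81615793e-01  5.64948067e-02 -4.24793418e-01  3.45283527e-04
 -1.08769807e+00 -1.40368887e+00]
cradle_seat wrist 0.91 [235. 273.] [550.  -66.5  56. ]
cradle_seat scene 0.89 [242. 183.] [548.8 -66.9  56. ]
valve_grip wrist 0.64 [374. 246.] [459.5  83.2  50. ]
valve_grip scene 0.52 [241. 182.] [561.6 -54.7  50. ]
valve_pivot wrist 0.91 [354. 288.] [522.1  86.   50. ]
valve_pivot scene 0.63 [194. 181.] [502.2  57.5  50. ]
```

View pics/wrist1.png

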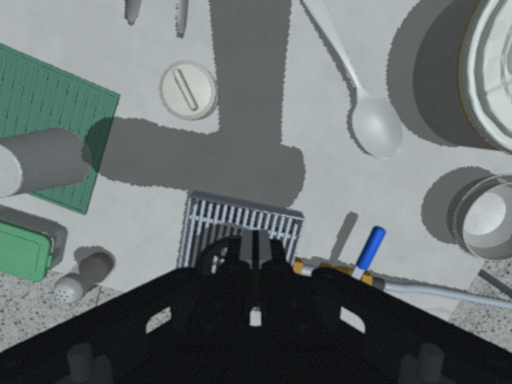

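apply_moves:
  increments:
    - [[-0.37,0.3,0.1,0,0,0,-1],[-0.75,0.6,0.3,0,0,0,-1],[-0.75,1.0,0.5,0,0,0,-1],[-0.75,1.0,0.6,0,0,0,-1],[-0.75,1.0,0.6,0,0,0,-1]]

```text
clock: 3.7
position: [462.1, 32.8, 242.5]
ee_rot: [-0.171, 0.985, -0.0, -0.002]
contact_force: [-0.4, -0.0, -0.4]
gripper_width: 0.1
```

```bash
python3 - <<'E'
from h import *
s=arm.read_state()
print(s['clock'],s['position'],s['joints'])
P={n:arm.get_image(n) for n in('wrist',)}
for n,p in P.items(): save(p,n+'2')
zs=dict(cradle_seat=56,valve_grip=50,valve_pivot=50)
for l in zs:
    for n,p in P.items():
        m=arm.mark_of(l,p)
        if m: print(l,n,round(m[0]['conf'],2),np.round(m[0]['at']),np.round(onz(p,m[0]['at'],zs[l]),1))
p=P['wrist'];h=cv2.cvtColor(p['img'],cv2.COLOR_RGB2HSV)
m=cv2.inRange(h,(105,120,60),(130,255,255));n,L,S,C=cv2.connectedComponentsWithStats(m);i=1+S[1:,4].argmax()
ys,xs=np.where(L==i);W=np.array([onz(p,(x,y),55)[:2] for x,y in zip(xs,ys)]);c=W.mean(0);u,sv,v=np.linalg.svd(W-c);pr=(W-c)@v[0];print('sleeve',C[i],c,v[0],pr.min(),pr.max())
E
```

```text
3.7 [462.12566213  32.79750119 242.52301828] [ 4.22925620e-01  1.70355062e-01 -4.63092747e-01 -2.06219970e-04
 -9.41109804e-01 -1.64897706e+00]
cradle_seat wrist 0.7 [128. 238.] [546.7 -68.   56. ]
valve_grip wrist 0.63 [304. 203.] [457.3  80.8  50. ]
valve_pivot wrist 0.63 [280. 263.] [525.2  81.9  50. ]
sleeve [301.23862239 207.72078721] [462.03455443  78.66227095] [0.999621   0.02752916] -28.0672660142026 29.468708363606975
```

View pics/wrist2.png

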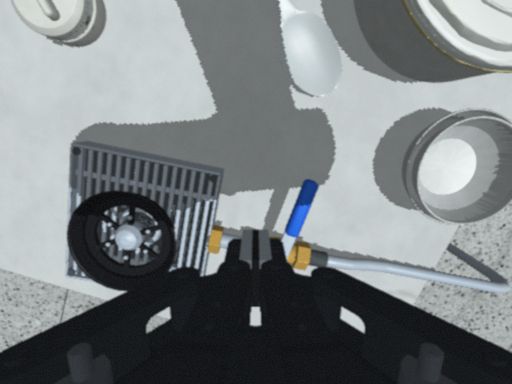

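apply_moves:
  increments:
    - [[0,0,0.4,0,0,0,-1],[0,0,0.8,0,0,0,-1],[0,0,1.0,0,0,0,-1],[0,0,1.0,0,0,0,-1]]

```text
clock: 4.3
position: [461.9, 31.6, 142.1]
ee_rot: [-0.17, 0.985, -0.001, -0.003]
contact_force: [-0.8, 0.2, 0.1]
gripper_width: 0.3
```

apply_moves:
  increments:
    - [[0,0,0.15,0,0,0,-1],[0,0,0.3,0,0,0,-1],[0,0,0.3,0,0,0,-1]]

```text
clock: 4.6
position: [463.3, 32.5, 114.3]
ee_rot: [-0.171, 0.985, -0.0, -0.0]
contact_force: [-0.7, -0.3, -0.6]
gripper_width: 0.4
```

```bash
python3 - <<'E'
from h import *
s=arm.read_state()
from scipy.spatial.transform import Rotation as R
print(s['clock'],s['position'],s['contact_force'])
for n in('side','wrist'):
  p=arm.get_image(n);save(p,n+'3')
M=R.from_quat(s['ee_rot']).as_matrix();X=M[:2,0];Y=M[:2,1];print(X,Y)
pos=s['position'][:2]
piv=np.array([526.5,81.]);u=np.array([-.144,.99]);
for q in np.arange(0.1,1.8,.15):
    L=-np.array([u[1],-u[0]]); c,sn=np.cos(-q),np.sin(-q);Rm=np.array([[c,-sn],[sn,c]]);L=Rm@L
    t=np.array([L[1],-L[0]])
    off=7+11*abs(t@X)+14.5*abs(t@Y)
    f=piv+65*L-off*t; d=f-pos
    print(round(q,2),np.round(f,0),'tool',np.round([d@X/100,d@Y/100],2))
E
```

```text
4.6 [463.28808314  32.48512833 114.26835209] [-0.71525174 -0.27745797 -0.58572151]
[-0.94185056 -0.336032  ] [-0.33603201  0.94185056]
0.1 [463.  54.] tool [-0.07  0.21]
0.25 [459.  63.] tool [-0.06  0.3 ]
0.4 [457.  73.] tool [-0.08  0.4 ]
0.55 [457.  84.] tool [-0.11  0.5 ]
0.7 [458.  94.] tool [-0.16  0.6 ]
0.85 [462. 105.] tool [-0.23  0.69]
1.0 [467. 115.] tool [-0.31  0.77]
1.15 [474. 125.] tool [-0.41  0.83]
1.3 [483. 133.] tool [-0.52  0.88]
1.45 [491. 139.] tool [-0.62  0.91]
1.6 [498. 143.] tool [-0.7   0.93]
1.75 [506. 147.] tool [-0.79  0.93]
```

View pics/wrist3.png

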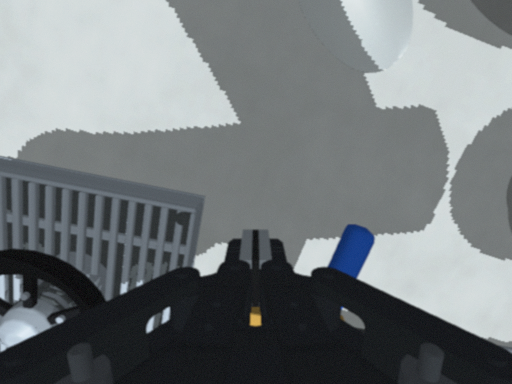

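View pics/side3.png

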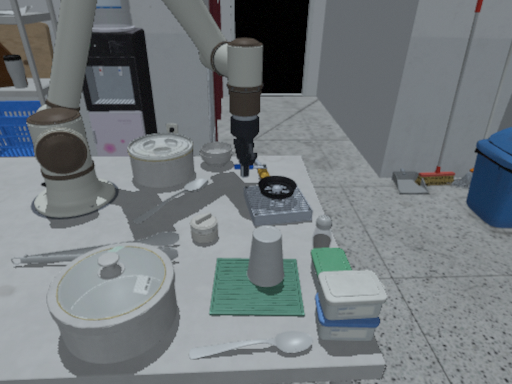

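Closed fingertips are beside the sleeve (wrist view: tips at (257,240), sleeve at (350,255)), clear of the tray. I'll sweep the lever along the arc.

apply_moves:
  increments:
    - [[-0.06,0.2,0.03,0,0,0,-1],[-0.06,0.3,0.03,0,0,0,-1],[-0.08,0.4,0.03,0,0,0,-1],[-0.11,0.5,0.03,0,0,0,-1],[-0.16,0.6,0.03,0,0,0,-1],[-0.23,0.69,0.03,0,0,0,-1],[-0.31,0.77,0.03,0,0,0,-1],[-0.41,0.83,0.03,0,0,0,-1],[-0.52,0.88,0.03,0,0,0,-1],[-0.6,0.9,0.03,0,0,0,-1]]

```text
clock: 5.7
position: [490.0, 138.8, 110.7]
ee_rot: [-0.171, 0.985, -0.0, -0.0]
contact_force: [-0.8, -1.8, 0.5]
gripper_width: 0.3
```

```bash
cat > v.py <<'E'
from h import *
import sys
s=arm.read_state()
print(s['clock'],s['position'],s['contact_force'])
for n in('scene','side','wrist'):
  p=arm.get_image(n);save(p,n+sys.argv[1])
  h=cv2.cvtColor(p['img'],cv2.COLOR_RGB2HSV)
  m=cv2.inRange(h,(105,140,60),(130,255,255));k,L,S,C=cv2.connectedComponentsWithStats(m)
  for i in range(1,k):
    c=onz(p,C[i],52)
    if S[i,4]>15 and np.hypot(c[0]-526,c[1]-81)<110:
      ys,xs=np.where(L==i);W=np.array([onz(p,(x,y),52)[:2] for x,y in zip(xs,ys)]);c=W.mean(0);v=np.linalg.svd(W-c)[2];print(n,S[i,4],np.round(c,1),v[0], 'dir from pivot deg',np.degrees(np.arctan2(c[1]-81,c[0]-526.5)))
E
python3 v.py 4
```

```text
5.7 [490.03411524 138.83337971 110.72815445] [-0.82063103 -1.79403275  0.51081469]
scene 21 [508.4 122.7] [-0.24176131 -0.97033575] dir from pivot deg 113.45426664222538
side 36 [511.  136.4] [ 0.10917055 -0.99402303] dir from pivot deg 105.60872449014076
wrist 121 [507.8 118.6] [-0.37365456  0.92756793] dir from pivot deg 116.49824412526435
```

View pics/wrist4.png

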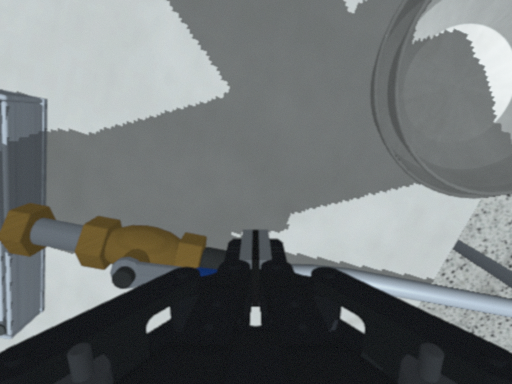

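apply_moves:
  increments:
    - [[-0.05,0.01,0,0,0,0,-1],[-0.1,0.02,0,0,0,0,-1],[-0.12,0.02,0,0,0,0,-1]]

```text
clock: 6.15
position: [496.6, 141.9, 110.3]
ee_rot: [-0.17, 0.985, -0.002, -0.005]
contact_force: [-11.6, -2.5, 9.0]
gripper_width: 0.5
```

apply_moves:
  increments:
    - [[-0.03,0,0,0,0,0,-1],[-0.05,0,0,0,0,0,-1],[-0.05,0,0,0,0,0,-1]]

```text
clock: 6.45
position: [497.4, 141.9, 109.9]
ee_rot: [-0.169, 0.985, -0.003, -0.01]
contact_force: [-18.5, -1.7, 14.4]
gripper_width: 0.2
```

```bash
python3 v.py 5
```

```text
6.45 [497.43570688 141.9477776  109.87131183] [-18.46715547  -1.72188725  14.40402401]
scene 20 [513.  123.1] [-0.16575927 -0.98616625] dir from pivot deg 107.72744891615595
side 32 [515.6 138.5] [ 0.10388145 -0.99458969] dir from pivot deg 100.77588040192002
wrist 216 [511.6 120.3] [-0.18361335  0.98299854] dir from pivot deg 110.71820548769429
```

apply_moves:
  increments:
    - [[0.2,0,0,0,0,0,-1],[0.4,0,-0.2,0,0,0,-1],[0.5,0,-0.6,0,0,0,-1],[0.5,0,-1.0,0,0,0,-1],[0.5,-0.3,-1.0,0,0,0,-1],[0.5,-0.3,-1.0,0,0,0,-1]]

```text
clock: 7.2
position: [468.6, 99.5, 212.7]
ee_rot: [-0.17, 0.985, 0.001, 0.002]
contact_force: [-0.4, 0.5, -1.0]
gripper_width: -0.3
```

```bash
python3 v.py 6
```

```text
7.2 [468.58211216  99.54487461 212.7044549 ] [-0.39072965  0.47810198 -0.97405404]
scene 57 [511.9 139.7] [ 0.06885842 -0.99762644] dir from pivot deg 103.96139878021704
side 31 [514.4 143.7] [ 0.08514166 -0.99636886] dir from pivot deg 100.92222595636137
wrist 372 [512.2 158.2] [0.25105124 0.9679738 ] dir from pivot deg 100.49467715418123
```

View pics/wrist6.png

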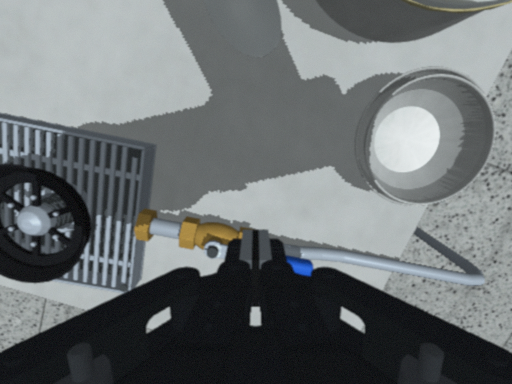

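apply_moves:
  increments:
    - [[0.2,-0.4,-0.3,0,0,0,1],[0.4,-0.7,-0.5,0,0,0,1],[0.4,-1.0,-0.6,0,0,0,1],[0.4,-1.0,-0.6,0,0,0,1]]

```text
clock: 7.75
position: [464.6, -8.7, 272.1]
ee_rot: [-0.17, 0.985, -0.0, 0.002]
contact_force: [-0.2, -0.1, 0.1]
gripper_width: 58.2
```

```bash
python3 v.py 7; python3 - <<'E'
from h import *
p=arm.get_image('wrist')
for l,z in dict(cradle_seat=56,valve_grip=50,valve_pivot=50).items():
    m=arm.mark_of(l,p)
    if m: print(l,round(m[0]['conf'],2),np.round(m[0]['at']),np.round(onz(p,m[0]['at'],z),1))
E
```

```text
7.75 [464.61527738  -8.66352697 272.10612611] [-0.17257051 -0.08477433  0.10551286]
scene 57 [511.9 139.4] [ 0.05479637 -0.99849755] dir from pivot deg 103.98254526748433
side 32 [514.2 144.6] [ 0.09693059 -0.99529114] dir from pivot deg 100.93604919883869
wrist 51 [508.2 160.2] [0.05720843 0.99836226] dir from pivot deg 103.00078767082108
cradle_seat 0.62 [178. 240.] [547.9 -65.   56. ]
valve_pivot 0.84 [313. 264.] [527.6  85.4  50. ]
```

View pics/wrist7.png

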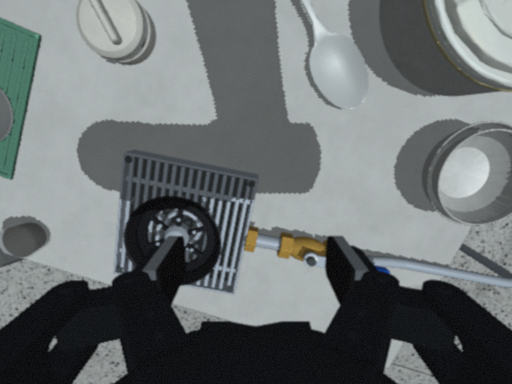

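```bash
python3 - <<'E'
import cv2
a=cv2.imread('pics/scene7.png')[160:225,110:300];b=cv2.imread('pics/side7.png')[130:230,210:330]
cv2.imwrite('pics/c7.png',cv2.resize(a,None,fx=4,fy=4,interpolation=2));cv2.imwrite('pics/d7.png',cv2.resize(b,None,fx=5,fy=5,interpolation=2))
E
```

```text
(no output)
```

View pics/c7.png

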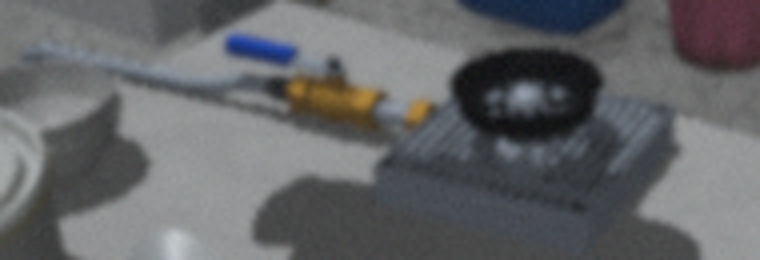

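View pics/d7.png

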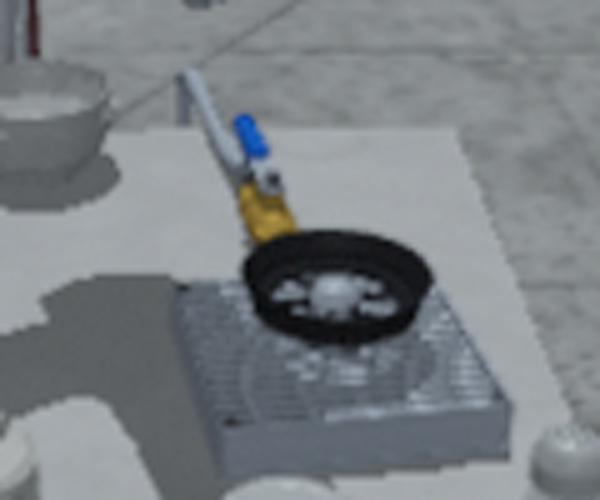

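```bash
python3 - <<'E'
from h import *
A=arm.get_image('scene');B=arm.get_image('side')
f=lambda x,y:(110+x/4,160+y/4)
g=lambda x,y:(210+x/5,130+y/5)
for nm,a,b in [('bolt',(335,66),(270,180)),('sleeve',(261,49),(252,136)),('sleeve far',(228,42),(241,117)),('sleeve near',(294,55),(262,156)),('pipeend',(420,113),None),('cradlec',(525,93),(332,293)),('ringtop',(527,90),(337,285)),('body',(320,103),(268,215))]:
    if b: print(nm,np.round(tri([ray(A,f(*a)),ray(B,g(*b))]),1))
    print('   z58',np.round(onz(A,f(*a),56)),b and np.round(onz(B,g(*b),56)))
E
```

```text
bolt [523.2  77.5  50.1]
   z58 [512.  67.  56.] [523.  69.  56.]
sleeve [516.7 141.4  49.6]
   z58 [505. 129.  56.] [516. 131.  56.]
sleeve far [511.5 168.6  50.5]
   z58 [501. 156.  56.] [511. 160.  56.]
sleeve near [521.1 113.8  49.4]
   z58 [510. 102.  56.] [520. 102.  56.]
   z58 [491. -23.  56.] None
cradlec [544.6 -68.6  57.8]
   z58 [548. -66.  56.] [545. -67.  56.]
ringtop [546.7 -68.4  60.7]
   z58 [553. -64.  56.] [548. -58.  56.]
body [524.2  97.2  15.8]
   z58 [467.  40.  56.] [518.  23.  56.]
```

The lever measures about 99.9° against a pipe direction of about 98.8°, so the valve is fully open. Next is the cup.

apply_moves:
  increments:
    - [[0.13,-0.4,0,0,0,0,1],[0.26,-0.8,0,0,0,0,1],[0.26,-1.0,0,0,0,0,1]]

```text
clock: 8.5
position: [472.2, -111.6, 270.8]
ee_rot: [-0.171, 0.985, 0.0, -0.0]
contact_force: [0.8, 0.3, -0.1]
gripper_width: 85.1
```

apply_moves:
  increments:
    - [[0.13,-0.4,0,0,0,0,1],[0.26,-0.8,0,0,0,0,1],[0.26,-1.0,0,0,0,0,1]]

```text
clock: 8.8
position: [481.6, -215.1, 270.6]
ee_rot: [-0.17, 0.985, 0.0, -0.0]
contact_force: [0.7, 0.3, -0.0]
gripper_width: 85.4
```

apply_moves:
  increments:
    - [[0.13,-0.4,0,0,0,0,1],[0.26,-0.8,0,0,0,0,1],[0.26,-1.0,0,0,0,0,1],[0.26,-1.0,0,0,0,0,1]]

```text
clock: 9.2
position: [491.6, -317.9, 269.9]
ee_rot: [-0.17, 0.985, 0.0, -0.0]
contact_force: [0.2, 0.0, 0.5]
gripper_width: 85.5
```

```bash
cat > c.py <<'E'
from h import *
import sys
s=arm.read_state()
from scipy.spatial.transform import Rotation as R
print(s['clock'],s['position'],s['contact_force'],s['gripper_width'])
rs=[];z=float(sys.argv[2])
for n in('wrist','scene','side'):
  p=arm.get_image(n);save(p,n+sys.argv[1])
  m=arm.mark_of('cup_centre',p)
  if m:
    print(n,m[0]['conf'],np.round(onz(p,m[0]['at'],z),1))
    if n!='wrist' :rs.append(ray(p,m[0]['at']))
  o=arm.outline_of('cup_centre',p)
  if o:
    # fit cup model by silhouette
    ms=o[0]['pixels'];ob=ms.astype(np.uint8)
    from scipy.optimize import minimize
    th=np.linspace(0,2*np.pi,60)
    def sil(xy):
        pts=[proj(p,(xy[0]+r*np.cos(t),xy[1]+r*np.sin(t),z+dz)) for r,dz in((28,51),(38,-51)) for t in th]
        h=cv2.convexHull(np.array(pts,np.float32));im=np.zeros(ob.shape,np.uint8);cv2.fillConvexPoly(im,np.round(h*16).astype(np.int32),1,shift=4);return im
    def cost(xy):
        a=sil(xy);return -(a&ob).sum()/max(1,(a|ob).sum())
    x0=onz(p,m[0]['at'],z)[:2] if m else s['position'][:2]
    r=minimize(cost,x0,method='Nelder-Mead',options=dict(initial_simplex=[x0,x0+[8,0],x0+[0,8]],xatol=.1,fatol=1e-5));print('  fit',n,o[0]['conf'],np.round(r.x,1),r.fun)
if len(rs)>1:print('tri',tri(rs))
E
python3 c.py 8 55
```

```text
9.2 [ 491.63980115 -317.85301745  269.9421709 ] [0.22306187 0.03936982 0.52388297] 85.4774440764362
  fit wrist 0.97 [ 431.6 -270.9] 0.0
scene 0.55 [ 488.9 -330.4   55. ]
  fit scene 0.91 [ 423.9 -272.1] 0.0
side 0.75 [ 501.2 -324.1   55. ]
  fit side 0.8 [ 569.2 -363.1] 0.0
tri [ 500.03992338 -324.78919877   50.75647425]c.py:23: RuntimeWarning: overflow encountered in scalar negative
  a=sil(xy);return -(a&ob).sum()/max(1,(a|ob).sum())
```

View pics/wrist8.png

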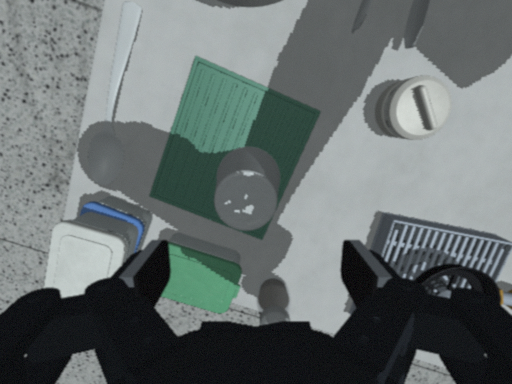

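```bash
sed -i 's/return -(a&ob).sum()/return -float((a\&ob).sum())/' c.py; python3 c.py 9 55
```

```text
9.65 [ 491.32255713 -315.13418714  271.2311957 ] [-0.70763833 -0.34596868  0.17487494] 85.50644255158888
  fit wrist 0.8 [ 495.3 -324.7] -0.9315933487686803
scene 0.61 [ 493.3 -327.5   55. ]
  fit scene 0.71 [ 496.9 -325.8] -0.9327878433664524
side 0.71 [ 495.9 -318.5   55. ]
  fit side 0.89 [ 496.  -322.9] -0.9197258932941752
tri [ 494.32420049 -325.67822048   57.22576865]
```

apply_moves:
  increments:
    - [[-0.01,-0.1,0.2,0,0,0,1],[-0.01,-0.1,0.6,0,0,0,1],[-0.01,-0.1,0.9,0,0,0,1],[-0.01,-0.1,0.9,0,0,0,1]]

```text
clock: 10.5
position: [493.1, -324.1, 176.4]
ee_rot: [-0.17, 0.985, 0.003, -0.004]
contact_force: [0.5, -0.2, -0.1]
gripper_width: 85.7
```

```bash
python3 c.py 10 55
```

```text
10.5 [ 493.11046743 -324.06379139  176.37591604] [ 0.5388571  -0.16713505 -0.10673644] 85.65666476110351
  fit wrist 0.67 [ 495.3 -325.2] -0.9394822561289217
scene 0.72 [ 495.  -325.3   55. ]
  fit scene 0.67 [ 495.9 -323.9] -0.9005266237565828
side 0.97 [ 500.6 -319.    55. ]
  fit side 0.6 [ 495.8 -323. ] -0.8689486552567237
tri [ 499.47917644 -322.50795067   54.530806  ]
```

View pics/wrist10.png

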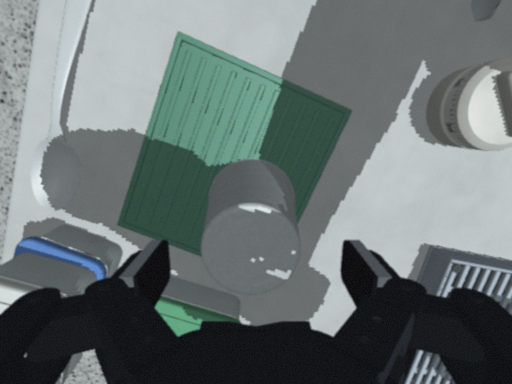

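View pics/side10.png

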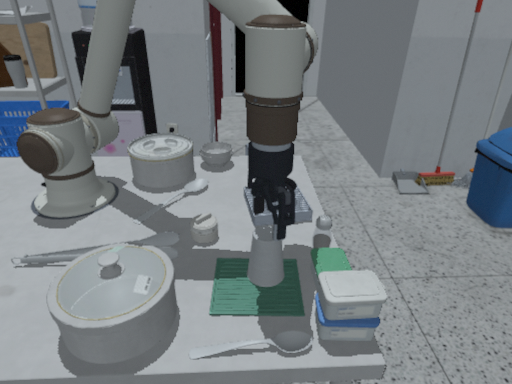

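apply_moves:
  increments:
    - [[-0.02,0,0.15,0,0,0,1],[-0.02,0,0.3,0,0,0,1],[-0.02,0,0.45,0,0,0,1],[-0.02,0,0.46,0,0,0,1],[-0.02,0,0.46,0,0,0,1]]

```text
clock: 11.45
position: [497.6, -324.4, 135.2]
ee_rot: [-0.171, 0.985, -0.0, -0.0]
contact_force: [0.4, 0.4, 0.6]
gripper_width: 85.1
```

apply_moves:
  increments:
    - [[0,0,0,0,0,0,-1],[0,0,0,0,0,0,-1],[0,0,0,0,0,0,-1],[0,0,0,0,0,0,-1],[0,0,0,0,0,0,-1],[0,0,0,0,0,0,-1],[0,0,0,0,0,0,-1],[0,0,0,0,0,0,-1]]

```text
clock: 12.25
position: [498.3, -324.7, 137.1]
ee_rot: [-0.171, 0.985, -0.001, 0.001]
contact_force: [0.5, 1.4, 5.5]
gripper_width: 58.5
```

apply_moves:
  increments:
    - [[0,0,-0.1,0,0,0,-1],[0,0,-0.3,0,0,0,-1],[0,0,-0.6,0,0,0,-1],[0,0,-0.9,0,0,0,-1],[0,0,-0.9,0,0,0,-1],[0,0,-0.9,0,0,0,-1]]

```text
clock: 12.85
position: [497.5, -324.2, 226.2]
ee_rot: [-0.171, 0.985, -0.0, 0.001]
contact_force: [-0.4, -0.0, -0.8]
gripper_width: 58.5
```

```bash
python3 c.py 11 144; python3 -c "
from h import *;s=arm.read_state();print(s['position'],s['ee_rot'],s['contact_force'])"
```

```text
12.85 [ 497.50514327 -324.20729129  226.22835627] [-0.3534739  -0.03194947 -0.78911468] 58.50673558531484
  fit wrist 0.97 [ 493.8 -325.9] -0.8831861938251284
scene 0.74 [ 303.9 -403.4  144. ]
side 0.7 [ 495.7 -324.1  144. ]
  fit side 0.6 [ 493.9 -325.1] -0.7330795262267343
tri [ 466.57492646 -332.56205739   81.96337831]
[ 497.3648654  -324.24302893  224.36956523] [-1.71069164e-01  9.85258885e-01  2.43623838e-04 -4.59106551e-04] [-0.39111101  0.04948786  0.08722002]
```

View pics/side11.png

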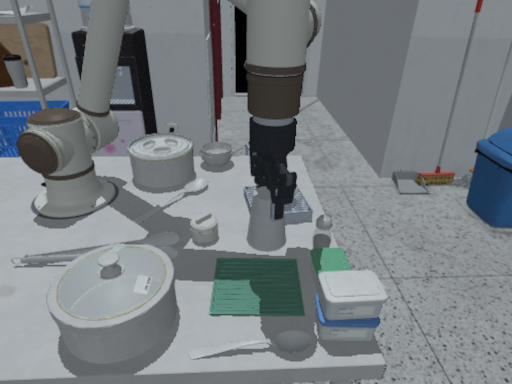

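View pics/scene11.png

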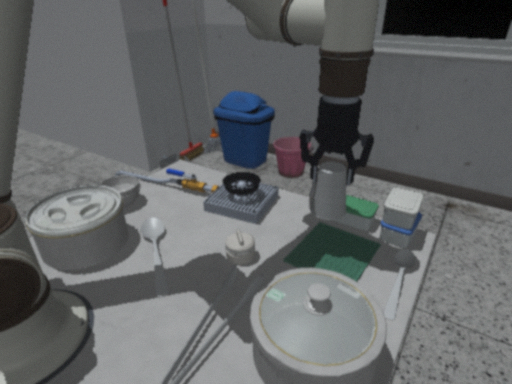

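View pics/wrist11.png

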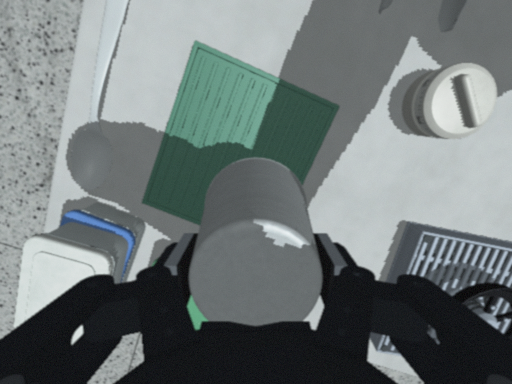

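apply_moves:
  increments:
    - [[-0.1,0.15,-0.1,0,0,0,-1],[-0.3,0.45,-0.2,0,0,0,-1],[-0.46,0.75,-0.2,0,0,0,-1]]

```text
clock: 13.6
position: [516.5, -237.8, 246.1]
ee_rot: [-0.171, 0.985, -0.001, 0.001]
contact_force: [0.9, 0.5, -0.9]
gripper_width: 58.7
```

apply_moves:
  increments:
    - [[-0.2,0.35,0,0,0,0,-1],[-0.46,0.75,0,0,0,0,-1],[-0.46,0.75,0,0,0,0,-1]]

```text
clock: 13.9
position: [534.7, -147.9, 245.1]
ee_rot: [-0.174, 0.985, 0.0, 0.001]
contact_force: [-0.5, 0.5, -0.7]
gripper_width: 58.7
```

apply_moves:
  increments:
    - [[-0.2,0.3,0,0,0,0,-1],[-0.36,0.6,0,0,0,0,-1],[-0.45,0.75,0,0,0,0,-1],[-0.45,0.75,0,0,0,0,-1],[-0.45,0.75,0,0,0,0,-1],[-0.45,0.75,0,0,0,0,-1]]

```text
clock: 14.5
position: [550.4, -67.2, 244.8]
ee_rot: [-0.171, 0.985, -0.0, -0.0]
contact_force: [0.5, 0.3, -0.3]
gripper_width: 58.6
```

```bash
python3 - <<'E'
from h import *
s=arm.read_state();print(s['clock'],s['position'],s['ee_rot'],s['gripper_width'])
for n in('wrist','scene','side'):
  p=arm.get_image(n);save(p,n+'12')
  for l,z in(('cradle_seat',56),('cup_centre',s['position'][2]-81)):
    m=arm.mark_of(l,p)
    if m:print(n,l,m[0]['conf'],np.round(onz(p,m[0]['at'],z),1))
  if n!='wrist':
    im=p['img'].copy()
    t=np.linspace(0,2*np.pi,40)
    def circ(c,r,z,col):
      pts=np.array([proj(p,(c[0]+r*np.cos(a),c[1]+r*np.sin(a),z)) for a in t])
      return np.round(4*(pts-o)).astype(int),col
    o=np.round(proj(p,(548,-66,110)))-[64,64]
    o=o.astype(int);crop=cv2.resize(im[o[1]:o[1]+128,o[0]:o[0]+128],None,fx=4,fy=4,interpolation=2)
    raw=crop.copy()
    c=s['position'][:2]+np.array([-3,-.5]);z=s['position'][2]-81
    for q,col in [circ((548,-66.5),50.5,70,(255,0,0)),circ(c,38,z-51,(0,255,0)),circ(c,28,z+51,(0,255,0))]:
      cv2.polylines(crop,[q],True,col,1)
    cv2.imwrite(f'pics/o12{n}.png',cv2.cvtColor(crop,cv2.COLOR_RGB2BGR))
E
```

```text
14.5 [550.36037274 -67.15503384 244.79723132] [-1.70533244e-01  9.85351897e-01 -4.01599717e-05 -2.24414762e-04] 58.642180024160105
scene cradle_seat 0.75 [557.4 -57.4  56. ]
scene cup_centre 0.63 [546.  -71.3 163.8]
side cradle_seat 0.91 [550.1 -57.9  56. ]
side cup_centre 0.82 [546.6 -71.9 163.8]
```

View pics/o12scene.png

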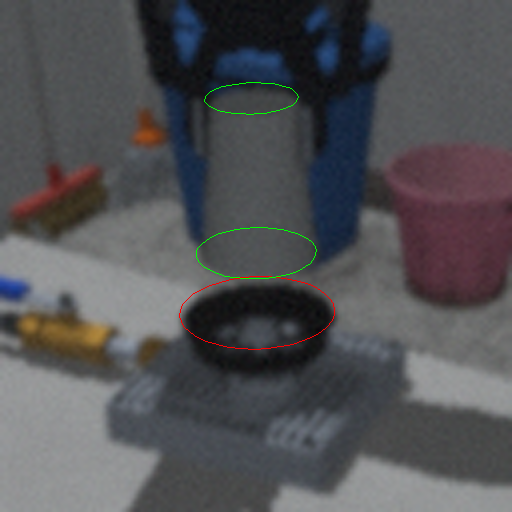

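View pics/o12side.png

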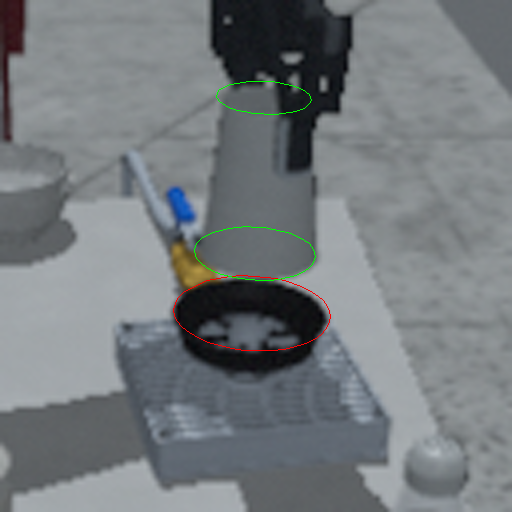

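View pics/wrist12.png

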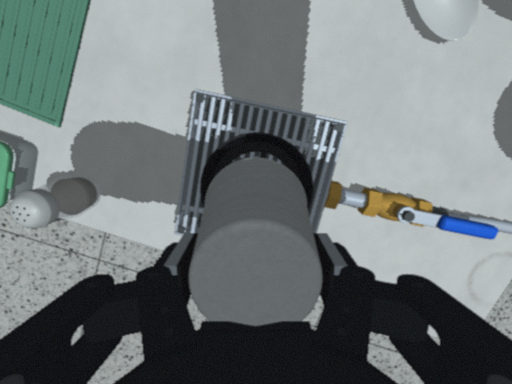

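```bash
cat > fit.py <<'E'
from h import *
from scipy.optimize import minimize
s=arm.read_state();th=np.linspace(0,2*np.pi,60)
def sil(p,x,shape):
    pts=[proj(p,(x[0]+r*np.cos(t),x[1]+r*np.sin(t),z)) for r,z in shape for t in th]
    h=cv2.convexHull(np.array(pts,np.float32));im=np.zeros((384,512),np.uint8);cv2.fillConvexPoly(im,np.round(h*16).astype(np.int32),1,shift=4);return im
def go(lab,shape,x0,occl):
  for n in('scene','side','wrist'):
    p=arm.get_image(n);o=arm.outline_of(lab,p)
    if not o: print(lab,n,'none');continue
    ob=o[0]['pixels'].astype(np.uint8)
    m=np.ones_like(ob)
    if occl:
      # only judge the part of the picture below the finger tips
      m[:]=sil(p,x0,occl); m=cv2.dilate(m,np.ones((9,9)))
    def c(x):
      a=sil(p,x,shape)&m;b=ob&m;return -float((a&b).sum())/max(1,float((a|b).sum()))
    x0=np.array(x0,float);r=minimize(c,x0,method='Nelder-Mead',options=dict(initial_simplex=[x0+[-4,-3],x0+[6,0],x0+[0,6]],xatol=.05,fatol=1e-6))
    print(lab,n,round(o[0]['conf'],2),np.round(r.x,1),round(r.fun,3), o[0]['box'])
P=s['position'];z=P[2]-81
print(P)
go('cup_centre',[(28,z+51),(38,z-51)],P[:2]+[-3,-.5],[(33,z),(38,z-51)])
go('cradle_seat',[(50.5,70),(43,52)],[548,-66.5],None)
E
python3 fit.py
```

```text
[550.56082422 -66.48149974 244.91454973]
cup_centre scene 0.57 [550.8 -66.6] -0.916 [239.9, 147.3, 28.4, 44.7]
cup_centre side 0.91 [547.  -64.9] -0.886 [279.1, 150.1, 29.7, 51.0]
cup_centre wrist none
cradle_seat scene 0.67 [540. -71.] -0.953 [242.4, 185.8, 39.7, 30.3]
cradle_seat side 0.91 [544.4 -73.1] -0.926 [277.6, 188.6, 36.8, 28.1]
cradle_seat wrist 0.86 [546.2 -67.5] -0.287 [256.6, 168.5, 111.9, 73.0]
```

apply_moves:
  increments:
    - [[0.02,0,0.1,0,0,0,-1],[0.02,0,0.25,0,0,0,-1],[0.02,0,0.4,0,0,0,-1],[0.02,0,0.4,0,0,0,-1],[0.02,0,0.4,0,0,0,-1]]

```text
clock: 16.05
position: [548.6, -67.0, 204.6]
ee_rot: [-0.171, 0.985, -0.0, -0.0]
contact_force: [1.1, -0.2, -1.8]
gripper_width: 58.8
```

apply_moves:
  increments:
    - [[0,0,0.03,0,0,0,-1],[0,0,0.06,0,0,0,-1],[0,0,0.09,0,0,0,-1],[0,0,0.12,0,0,0,-1],[0,0,0.12,0,0,0,-1]]

```text
clock: 16.55
position: [548.4, -67.0, 192.5]
ee_rot: [-0.171, 0.985, 0.0, -0.0]
contact_force: [0.4, -0.5, -1.2]
gripper_width: 58.7
```

```bash
cat > look.py <<'E'
from h import *
import sys
s=arm.read_state();print(s['clock'],s['position'],s['ee_rot'],s['contact_force'],s['gripper_width'])
L=[]
for n in('scene','side'):
  p=arm.get_image(n);o=np.round(proj(p,(548,-66,100))).astype(int)-50
  L.append(cv2.resize(p['img'][o[1]:o[1]+100,o[0]:o[0]+100],(400,400),interpolation=2))
cv2.imwrite(f'pics/l{sys.argv[1]}.png',cv2.cvtColor(np.hstack(L),cv2.COLOR_RGB2BGR))
E
python3 look.py 13
```

```text
16.55 [548.43851557 -66.95397038 192.4538946 ] [-1.71016279e-01  9.85268100e-01  7.27953819e-05 -4.44978802e-04] [ 0.39316107 -0.5388171  -1.24834645] 58.7150916399459
```

View pics/l13.png

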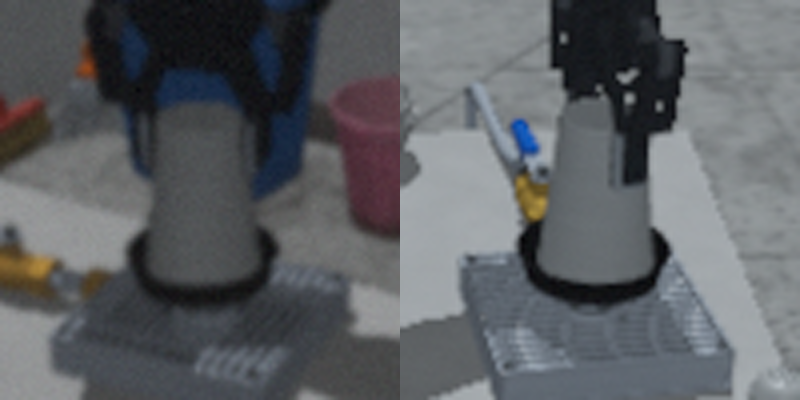

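The cup is centred in the ring in both crops: both centres are at column 202 in the scene view and 594 in the side view. I'll go down slowly.

apply_moves:
  increments:
    - [[0,0,0.02,0,0,0,-1],[0,0,0.04,0,0,0,-1],[0,0,0.06,0,0,0,-1],[0,0,0.08,0,0,0,-1],[0,0,0.08,0,0,0,-1]]

```text
clock: 17.15
position: [548.8, -66.9, 185.3]
ee_rot: [-0.171, 0.985, -0.0, 0.0]
contact_force: [-2.0, 0.7, 4.9]
gripper_width: 59.0
```

apply_moves:
  increments:
    - [[0,0,0.02,0,0,0,-1],[0,0,0.04,0,0,0,-1],[0,0,0.06,0,0,0,-1],[0,0,0.06,0,0,0,-1]]

```text
clock: 17.55
position: [548.8, -66.9, 179.7]
ee_rot: [-0.171, 0.985, -0.0, 0.0]
contact_force: [-3.4, 1.3, 7.4]
gripper_width: 58.4
```

```bash
python3 look.py 14
```

```text
17.55 [548.83348493 -66.8985721  179.70680473] [-1.71235989e-01  9.85229997e-01 -1.31309321e-04  2.67217214e-04] [-3.43246242  1.32306648  7.42852672] 58.42335002794764
```

View pics/l14.png

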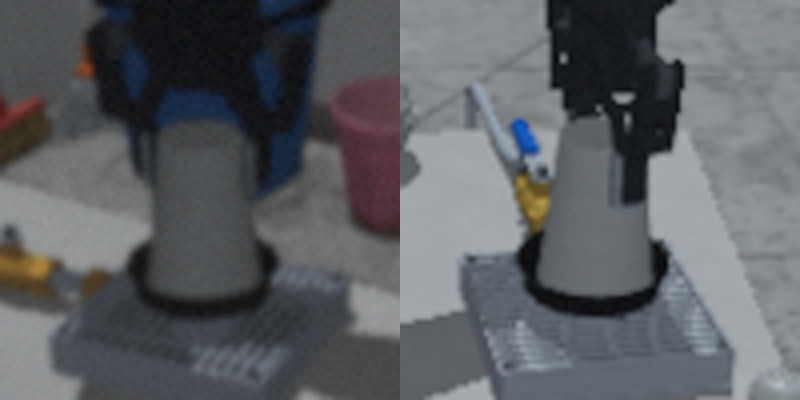

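apply_moves:
  increments:
    - [[0.01,0,0.02,0,0,0,-1],[0.015,-0.005,0.04,0,0,0,-1],[0.02,-0.005,0.06,0,0,0,-1],[0.02,-0.005,0.06,0,0,0,-1],[0.02,-0.005,0.06,0,0,0,-1]]

```text
clock: 18.15
position: [548.5, -67.1, 174.8]
ee_rot: [-0.171, 0.985, 0.0, 0.002]
contact_force: [-1.2, 4.5, 10.0]
gripper_width: 58.9
```

```bash
python3 look.py 15
```

```text
18.15 [548.47911668 -67.14346802 174.80832175] [-1.71461701e-01  9.85187707e-01  1.25036699e-04  2.45986935e-03] [-1.20386904  4.49196519 10.00875758] 58.94769243624417
```

View pics/l15.png

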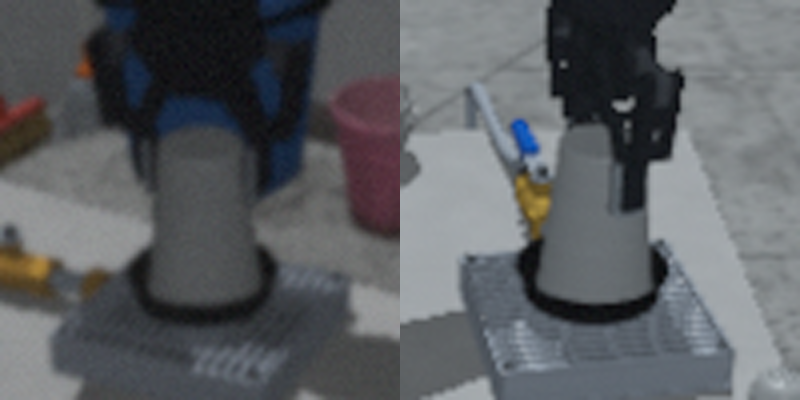

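apply_moves:
  increments:
    - [[0,0.005,0.01,0,0,0,-1],[0,0.01,0.02,0,0,0,-1],[0,0.01,0.025,0,0,0,-1],[0,0.01,0.025,0,0,0,-1]]

```text
clock: 18.65
position: [548.4, -66.9, 172.7]
ee_rot: [-0.172, 0.985, -0.0, 0.003]
contact_force: [-1.3, 1.8, 11.3]
gripper_width: 58.2
```

```bash
python3 look.py 16
```

```text
18.65 [548.42743423 -66.9077011  172.69055624] [-1.71579367e-01  9.85166600e-01 -4.86637205e-04  2.65600081e-03] [-1.29319806  1.78921531 11.3202709 ] 58.15202348364154
```

View pics/l16.png

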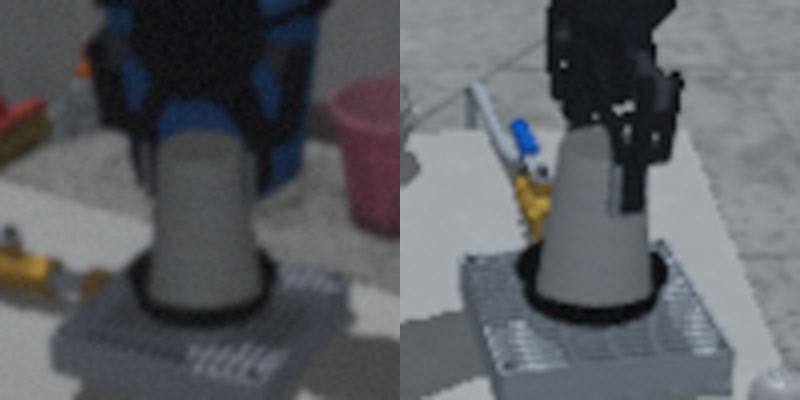

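apply_moves:
  increments:
    - [[0,0,0,0,0,0,-1],[0,0,0,0,0,0,-1],[0,0,0,0,0,0,-1],[0,0,0,0,0,0,-1],[0,0,0,0,0,0,-1],[0,0,0,0,0,0,-1],[0,0,0,0,0,0,-1],[0,0,0,0,0,0,-1],[0,0,0,0,0,0,-1],[0,0,0,0,0,0,-1]]

```text
clock: 19.75
position: [548.4, -66.9, 172.8]
ee_rot: [-0.172, 0.985, -0.0, 0.003]
contact_force: [-1.4, 1.2, 10.4]
gripper_width: 58.7
```

apply_moves:
  increments:
    - [[0,0,0,0,0,0,-1],[0,0,0,0,0,0,-1],[0,0,0,0,0,0,-1],[0,0,0,0,0,0,-1],[0,0,0,0,0,0,-1],[0,0,0,0,0,0,-1],[0,0,0,0,0,0,-1],[0,0,0,0,0,0,-1],[0,0,0,0,0,0,-1],[0,0,0,0,0,0,-1]]

```text
clock: 20.75
position: [548.4, -66.9, 172.8]
ee_rot: [-0.172, 0.985, -0.0, 0.003]
contact_force: [-1.3, 3.0, 10.2]
gripper_width: 58.3
```

apply_moves:
  increments:
    - [[0,0,0,0,0,0,-1],[0,0,0,0,0,0,-1],[0,0,0,0,0,0,-1],[0,0,0,0,0,0,-1],[0,0,0,0,0,0,-1],[0,0,0,0,0,0,-1],[0,0,0,0,0,0,-1],[0,0,0,0,0,0,-1],[0,0,0,0,0,0,-1],[0,0,0,0,0,0,-1]]

```text
clock: 21.75
position: [548.4, -66.9, 172.7]
ee_rot: [-0.172, 0.985, -0.0, 0.003]
contact_force: [-1.3, 1.5, 10.9]
gripper_width: 58.7
```

apply_moves:
  increments:
    - [[0,0,0,0,0,0,-1],[0,0,0,0,0,0,-1],[0,0,0,0,0,0,-1],[0,0,0,0,0,0,-1],[0,0,0,0,0,0,-1],[0,0,0,0,0,0,-1],[0,0,0,0,0,0,-1],[0,0,0,0,0,0,-1],[0,0,0,0,0,0,-1],[0,0,0,0,0,0,-1]]

```text
clock: 22.75
position: [548.4, -66.9, 172.7]
ee_rot: [-0.172, 0.985, -0.0, 0.003]
contact_force: [-1.4, 1.4, 10.4]
gripper_width: 58.8
```

```bash
python3 look.py 17; python3 - <<'E'
from h import *
s=arm.read_state();P=s['position']
L=[];im=[]
for n in('scene','side'):
  p=arm.get_image(n);im.append(p['img'][:,:])
  for l in('cup_centre','cradle_seat'):
    m=arm.mark_of(l,p);print(n,l,m and (m[0]['conf'],np.round(onz(p,m[0]['at'],95 if l[1]=='u' else 41),1)))
p=arm.get_image('wrist');save(p,'wrist17')
E
```

```text
22.75 [548.40594699 -66.88128359 172.74583645] [-1.71610610e-01  9.85161088e-01 -4.81049514e-04  2.68287313e-03] [-1.43537804  1.40612625 10.42875439] 58.80816186627467
scene cup_centre (0.77, array([523.1, -78.2,  95. ]))
scene cradle_seat (0.71, array([547.7, -73.5,  41. ]))
side cup_centre (0.96, array([550.7, -75.7,  95. ]))
side cradle_seat (0.69, array([542.1, -63.7,  41. ]))
```

View pics/l17.png

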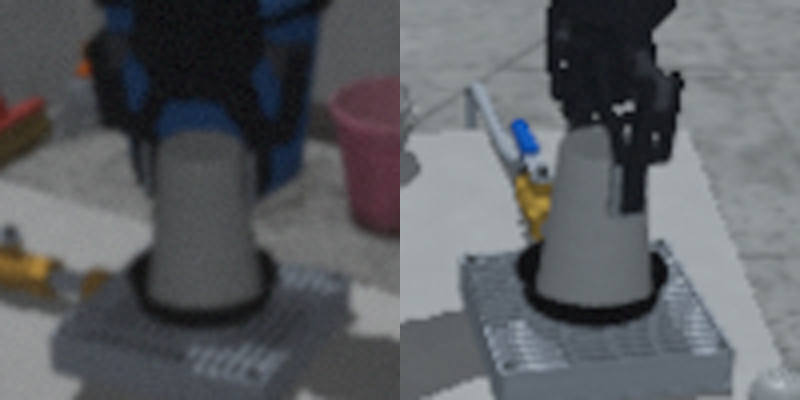

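View pics/wrist17.png

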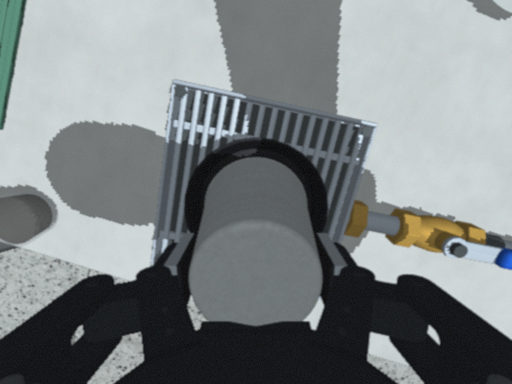

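```bash
python3 - <<'E'
import cv2,numpy as np
f=lambda n:cv2.imread(f'pics/l{n}.png',0).astype(np.float32)
a=f(13)
for n in(14,15,16,17):
  b=f(n)
  for nm,(x0,x1,y0,y1) in dict(sideL=(515,545,240,305),sideR=(645,675,240,305),scL=(122,150,235,295),scR=(250,282,235,295),sideB=(560,640,283,310)).items():
    t=a[y0:y1,x0:x1];w=b[y0-6:y1+40,x0-6:x1+6];r=cv2.matchTemplate(w,t,cv2.TM_CCOEFF_NORMED);_,v,_,l=cv2.minMaxLoc(r)
    k=907/349/.86/4 if nm[1]=='i' else (830/352/.867/4)
    print(n,nm,round(v,2),'dy mm',round((l[1]-6)*k,1),'dx',l[0]-6)
E
```

```text
14 sideL 0.96 dy mm 9.1 dx -1
14 sideR 0.95 dy mm 9.1 dx 0
14 scL 0.95 dy mm 8.8 dx 0
14 scR 0.92 dy mm 8.8 dx 0
14 sideB 0.95 dy mm 9.1 dx 3
15 sideL 0.95 dy mm 14.4 dx -1
15 sideR 0.94 dy mm 13.6 dx -1
15 scL 0.92 dy mm 14.3 dx 0
15 scR 0.91 dy mm 13.6 dx 1
15 sideB 0.97 dy mm 14.4 dx 0
16 sideL 0.93 dy mm 17.4 dx -1
16 sideR 0.94 dy mm 16.6 dx -1
16 scL 0.92 dy mm 15.0 dx 0
16 scR 0.89 dy mm 16.3 dx 1
16 sideB 0.96 dy mm 16.6 dx -1
17 sideL 0.93 dy mm 17.4 dx -1
17 sideR 0.94 dy mm 16.6 dx -1
17 scL 0.93 dy mm 15.0 dx 0
17 scR 0.9 dy mm 16.3 dx 1
17 sideB 0.96 dy mm 16.6 dx -1
```

The cradle is about 16 mm down, steady and centred, and the valve is open. I'll hand in.

```bash
python3 -c "
from bench import arm
print(arm.job_done()); s=arm.read_state(); print(s['clock'],s['contact_force'],s['position'])"
```

```text
the job is handed in; nothing more can be done
None
the job is handed in; nothing more can be done
```

I swept the valve lever to its stop with the closed fingertips. Then I took the cup off the mat, set it mouth down in the ring cradle, pressed it down and held it for over 4 s. I handed the job in at about 23 s with the cup still held; no verdict was reported.

**Last checks:**
- **Cradle:** it is about 15–17 mm down by picture matching, which agrees with the tool height. The upward force was steady at 10–11 N.
- **Cup:** it is upright, at rest and held with a 58.8 mm finger opening. In the picture crops it is centred in the ring to about 1–2 mm.
- **Valve:** the lever lies parallel to the pipe within about 1–2°. I measured this just after opening it; later pictures look the same.
- **Bystanders:** nothing came near them and they looked unmoved, but I did not measure them again.

**What disagreed:** in the final hold, the network's cup and cradle marks were off by up to 27 mm, because the gripper hides part of the cup. I relied on the cup and ring edges in the pictures instead. A side force of about 2 N remained on the tool.

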